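# Pair the relays in the marking jig and index its tube section shut

## Robot

A 6-joint arm with a two-finger parallel gripper is mounted at the origin on a cart in front of the work surface, level with it; the furniture and walls round the work are solid. World frame = base frame: x ahead of the robot, y to its left, z up, the work surface at z = 0. Lengths are in m, angles in rad, forces in N, time in s.
With the tool pointing down it reaches from about 0.35 to 0.95 m from the base axis. Payload 17.4 kg.
Tool frame: the origin (TCP) lies between the finger pads, 19 mm behind the fingertips; this is the grasp point; z points along the fingers, y is the line along which they close (so a half turn about z gives the same grasp; the last joint's range is limited). The gripper opens to 93 mm and grips with 3 to 60 N. Pads are 15 mm wide; open, the fingers measure 128 mm over their backs; the gripper's body (75 mm by 188 mm) begins 65 mm behind the grasp point.
Start: joints at [1.106, 0.116, 1.442, -0, 1.584, -0.038], TCP at [0.279, 0.614, 0.237] pointing down, gripper open.
Joint ranges: [-2.83, 2.83], [-0.83, 2.19], [0.07, 2.5], [-1.14, 4.28], [0.01, 3], [-2.97, 2.97]. Speed limits (rad/s): [1.89, 1.89, 2.22, 3.14, 3.14, 3.14].

## Interface

Orientations are given as a rotation vector (axis times angle).
In Python, from bench import manip, effector, planner, cams, ticket, sensors gives the robot as it stands. The module is installed in compiled form; this text tells all that it offers. Calls block until the motion is done:
- manip.move_pose(position, orientation): joint-space move of the TCP to a pose.
- manip.line_to(position, frame=None, rate=0.15, contact_N=None): straight line of the TCP; frame=None keeps the orientation; rate is the mean speed in m/s. With contact_N (N) it stops when the force on the tool has changed by that much, and returns True; else False.
- manip.goto_joints(angles): joint-space move.
- effector.ungrasp() and effector.clamp(squeeze=None): open the fingers fully, or close them until they stop; squeeze is the grip in N (None keeps the last).
- manip.hold(seconds).
- planner.ik(position, orientation): joint angles nearest the present ones, or None.
- cams.get_image(name): name is "scene" or "top"; returns a dict with "image" (420x560x3 uint8, red, green, blue), "fx", "fy", "cx", "cy" (pixels), "k1" (the pictures are not rectified: a ray, as slopes to the right and down, at radius r is drawn at 1 + k1 r^2 times it, then the intrinsics apply), "rvec" (rotation vector, rad) and "tvec" (3), from world to camera coordinates, as OpenCV has them. Camera axes: x right, y down, z forward; pixel columns grow to the right and rows downward; lengths in m; the calibration is good to about 2 mm. A picture is of the moment at which its call begins. There is no depth.
A pose or a line that the arm cannot do raises manip.Unreachable and nothing moves.
- ticket.hand_in(): hands the job in; it is judged then, once.
Readings, each from a call of its own:
- sensors.get_time(): time.
- sensors.get_qpos(): joint angles.
- sensors.get_dq(): joint speeds.
- sensors.get_joint_torque(): joint torques, N m.
- sensors.get_position(): TCP position.
- sensors.get_eef_rot(): TCP orientation.
- sensors.get_ft_force(): force on the tool from outside, world axes, zero at the start.
- sensors.get_moment(): the same for the moment, N m.
- sensors.get_width(): finger opening in m.
- sensors.get_gripper_force(): force on a finger pad.
Only numpy, scipy, OpenCV 4.12 (cv2) and the standard library are available. Lean on these libraries where they do the work, as an engineer would, in place of code of your own. Each camera call takes 0.05 s, during which the arm holds its last target. There are 200 camera calls.

## Task

The marking jig on the bench already holds one plug-in relay against its fixed stop: find the matching relay among the small parts in front of it and stand it upright in the nest beside its twin, square to the nest and fully down, leaving the other small parts where they are. Then pull up the red lock plunger, slide the blue tube section one hole towards the relays so that its jaw closes the pair in, and let the pin drop fully home in that hole. Finish still holding the red knob, with the pin kept home - do not let go at the end, I will do up the lock screw while you hold it.

Things in the scene. Friction and masses are not known exactly. Their poses are not given: they have to be found in the camera images.
- marking_jig: Jig on a dark steel base plate 86 x 266 mm, plate top 11 mm above the bench; it does not shift. Origin: bench level under the plate's centre; z up; y runs along the jig from the nest end to the grey clamp block (at y +110 mm, 54 mm high). All else lies on x = 0: white nest, then a perforated square tube (22 mm, axis 32 mm above the bench, holes every 25 mm) with the blue sliding section.
- fixed_stop (a point): Foot of the steel fixed stop's face (jig y -113 mm), at the nest floor, 14 mm above the bench; the stop reaches 45 mm above the bench. The nest is a channel 33 mm wide at its floor, with side walls that flare out from 4 mm above the floor to 42 mm between their lips, 10 mm above the floor; at the start it is open for 72 mm from this stop to the jaw.
- nest_place (a point): A place for the second relay: the centre of its underside when it stands on the nest floor about 5 mm short of its twin (jig frame: x 0, y -73.75 mm, 14 mm above the bench; axes as the jig's). The sliding jaw later pushes it up against the twin.
- seated_relay: The plug-in relay that is already in the nest against the fixed stop: cream box with a black foot, 22.5 (its x) x 29 (its y) x 35.5 mm high, 34 g. Origin: centre of its underside, z up. Its y axis lies across the nest (parallel to the jig's x), its 22.5 mm width along the jig's y.
- loose_relay: The matching loose relay, same shape, size and axes, standing upright on the bench among the small parts in front of the jig. In the nest its 29 mm side (its y) must lie across the nest, either way round.
- tube_section (a joint): How far the blue section (sleeve 30 x 30 x 82 mm with a black-faced jaw 30 mm wide) stands slid towards the relays (jig -y): 0 at the start, pin in its present hole; +0.025 m at the next hole towards the relays, leaving 47 mm from stop to jaw for the two relays. About 1.5 N of friction with the pin out, +-0.75 mm play with the pin in. Travel -0.035 to +0.031 m.
- jaw_face (a point): Centre of the jaw's black face on the tube section, 32 mm above the bench; moves with the section.
- lock_plunger (a joint): Lift of the spring plunger on top of the section: 0 pin fully home, 0.014 m end stop. The round-nosed 8 mm pin stands 10 mm deep in a 9.5 mm hole, so it is clear from 0.010 m; the spring pulls it down with about 3.5 N (home) to 7 N (fully lifted). Between holes the pin rides on the tube at 0.010 m.
- knob (a point): Centre of the plunger's red knob, an upright ribbed cylinder 24 mm across and 25 mm high; 73 mm above the bench when the pin is home (its underside 60 mm, top 85 mm; blue sleeve below at 47 mm with a hex nut to 53 mm). 55 mm behind the jaw face; moves with the section and rises with the plunger. Moving the lifted knob sideways slides the section.
- next_hole (a point): Centre of the next hole towards the relays, on the tube's top face 43 mm above the bench; hidden under the blue sleeve at the start. The knob stands straight above it when the section is at 0.025.
- grey_terminal: Grey rail terminal block 12 x 42 x 34 mm (x, y, z), standing; origin centre of underside. To be left alone.
- blue_terminal: Blue rail terminal block of the same size and axes. To be left alone.
- cable_gland: Black cable gland, 20 mm across, 31 mm tall, standing; origin centre of underside. To be left alone.
- marker_pen: White marker pen, 136 mm long, lying behind the jig; origin under its middle. To be left alone.
- monitor_edge (a point): Lower right corner of the monitor's screen, fixed. The screen (30 mm thick, 315 mm wide, 500 mm tall) reaches from here to the left and up; its column stands on the robot's side of it, 0.58 m ahead of the robot, on a foot 235 x 250 mm. The arm starts to the left of it and must pass in front of it (TCP within about 0.42 m of the base axis).
Not all that is in view belongs to the job. Leave any brown look-alike of the loose_relay alone.

How it is judged:
On the way, in this order (a step that is already met when the one before it is completed fails the run):
1. the loose relay stands in the nest beside its twin, square, fully down and let go, with the jig still as it was (y of loose_relay in the frame of marking_jig between -0.083 and -0.05 m and x of loose_relay in the frame of marking_jig between -0.004 and 0.004 m and z of loose_relay in the frame of marking_jig between 0.011 and 0.0165 m and angle between each of loose_relay, seated_relay's own z axis and vertical below 0.1 rad and angle between the y axis of each of loose_relay, seated_relay and the x axis of marking_jig, either way round below 0.12 rad and y of seated_relay in the frame of marking_jig between -0.104 and -0.094 m and x of seated_relay in the frame of marking_jig between -0.004 and 0.004 m and z of seated_relay in the frame of marking_jig between 0.011 and 0.0165 m and contact force between the fingers and loose_relay below 0.2 N and value of joint tube_section between -0.003 and 0.004 m and value of joint lock_plunger below 0.002 m), for 0.2 s.
2. the lock plunger is pulled until its pin is clear of the present hole (value of joint lock_plunger above 0.0095 m), for 0.05 s.
3. the tube section stands at the next hole towards the relays and the pin has dropped home in it (value of joint tube_section between 0.0225 and 0.0275 m and value of joint lock_plunger below 0.0015 m), for 0.2 s.
At the end, for the whole second after the job is handed in: Section within 2.5 mm of the next hole, pin home (lift under 1.5 mm), fingers still on the knob with over 1 N; both relays side by side on the nest floor between stop and jaw, within 4 mm of its centre line, upright within 0.1 rad, square within 0.12 rad; all through the last second (all of step 3 and contact force between the fingers and lock_plunger above 1 N and velocity of joint tube_section between -0.01 and 0.01 m/s and y of loose_relay in the frame of marking_jig between -0.083 and -0.0745 m and x of loose_relay in the frame of marking_jig between -0.004 and 0.004 m and z of loose_relay in the frame of marking_jig between 0.011 and 0.0165 m and angle between each of loose_relay, seated_relay's own z axis and vertical below 0.1 rad and angle between the y axis of each of loose_relay, seated_relay and the x axis of marking_jig, either way round below 0.12 rad and y of seated_relay in the frame of marking_jig between -0.1055 and -0.0965 m and x of seated_relay in the frame of marking_jig between -0.004 and 0.004 m and z of seated_relay in the frame of marking_jig between 0.011 and 0.0165 m); the arm keeps its last pose, push and grip.
It fails at once if one of the terminals, the gland or the marker pen is shifted by more than 15 mm (distance of any of grey_terminal, blue_terminal, cable_gland, marker_pen from where it was at the start of the episode above 0.015 m).
It fails at once if a relay in the nest is tipped over (angle between seated_relay's own z axis and vertical above 0.35 rad).
It also fails if it takes over 45 s, if anything falls off the work surface, if the arm or the gripper's body presses on something with over 40 N, if the wrist force passes 120 N, or if a joint passes its speed limit or range.

## Working session

There is one attempt and no reset: what is moved stays moved. The work goes in short steps, each a Python script; the robot and the scene stay as the last script left them, time stands still between calls to the robot, and variables do not carry over. Pictures are saved under pics/ and viewed, at most 10 in all, crops included, and the job is handed in when it is done.

```bash
mkdir -p pics; python3 - <<'E'
from bench import manip, effector, planner, cams, ticket, sensors
import cv2,numpy as np,pickle
for n in("scene","top"):
    d=cams.get_image(n); pickle.dump(d,open(n+"0.pkl","wb"))
    cv2.imwrite(f"pics/{n}0.png",d["image"][:,:,::-1])
    R=cv2.Rodrigues(np.array(d["rvec"]))[0]; print(n,{k:d[k] for k in d if k!="image"}, "cam at",-R.T@np.array(d["tvec"]).ravel())
print(sensors.get_time(),sensors.get_position(),sensors.get_eef_rot(),sensors.get_width())
E
```

```text
scene {'fx': 517.359889325074, 'fy': 517.359889325074, 'cx': 280.54127940111783, 'cy': 200.92791178642165, 'k1': -0.048333267163395886, 'rvec': array([ 2.27433198, -0.570121  ,  0.22235962]), 'tvec': array([-0.65000926,  0.09703739,  1.05565176])} cam at [ 0.26225147 -0.92422014  0.78953799]
top {'fx': 502.67456380302394, 'fy': 502.67456380302394, 'cx': 281.48631782872485, 'cy': 206.54897607312245, 'k1': -0.18304539206891196, 'rvec': array([ 2.14662117, -2.16674402,  0.18237709]), 'tvec': array([-0.28154584,  0.6090297 ,  1.05144468])} cam at [ 0.4473529  -0.26075016  1.13472723]
0.1 [0.27936308 0.61428373 0.23676391] [-6.65338099e-01 -3.07007551e+00  1.64929617e-03] 0.09275334217077114
```

View pics/scene0.png

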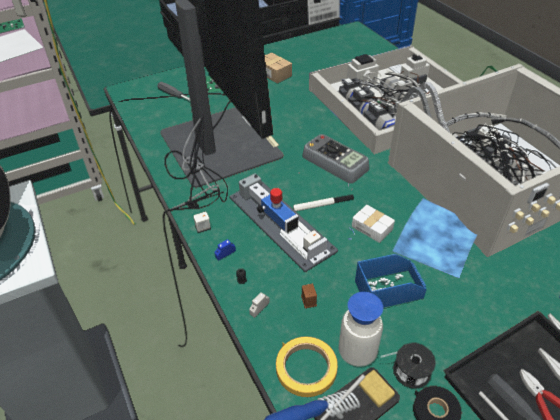

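View pics/top0.png

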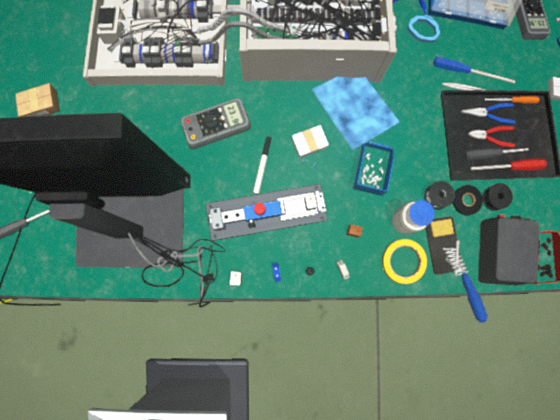

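The scene picture shows the jig from (240,185) to (320,260), the red knob at (276,197), a cream relay at (202,221) and a brown look-alike at (309,296). In the top picture the knob is at (259,210), the relay at (235,278) and the stop near (322,200). Next I'll enlarge crops.

```bash
cat > h.py <<'E'
from bench import manip, effector, planner, cams, ticket, sensors
import cv2,numpy as np,pickle
from scipy.spatial.transform import Rotation as Rot
def ray(d,uv,z):
    K=np.array([[d["fx"],0,d["cx"]],[0,d["fy"],d["cy"]],[0,0,1.]])
    p=cv2.undistortPoints(np.array(uv,float).reshape(-1,1,2),K,np.array([d["k1"],0,0,0.])).reshape(-1,2)
    R=cv2.Rodrigues(np.array(d["rvec"]))[0]; c=-R.T@np.array(d["tvec"]).ravel()
    v=np.c_[p,np.ones(len(p))]@R
    return c+v*((z-c[2])/v[:,2])[:,None]
def down(yaw): # tool z down; tool y axis (closing) at world angle yaw
    y=np.array([np.cos(yaw),np.sin(yaw),0]); z=np.array([0,0,-1.]); x=np.cross(y,z)
    return Rot.from_matrix(np.c_[x,y,z]).as_rotvec()
E
python3 - <<'E'
from h import *
d=pickle.load(open("top0.pkl","rb")); im=d["image"][:,:,::-1]
c=cv2.resize(im[180:290,200:335],None,fx=5,fy=5,interpolation=cv2.INTER_CUBIC); cv2.imwrite("pics/top0c.png",c)
s=pickle.load(open("scene0.pkl","rb"))["image"][:,:,::-1]
c=cv2.resize(s[165:275,185:345],None,fx=5,fy=5,interpolation=cv2.INTER_CUBIC); cv2.imwrite("pics/sc0c.png",c)
E
```

```text
(no output)
```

View pics/top0c.png

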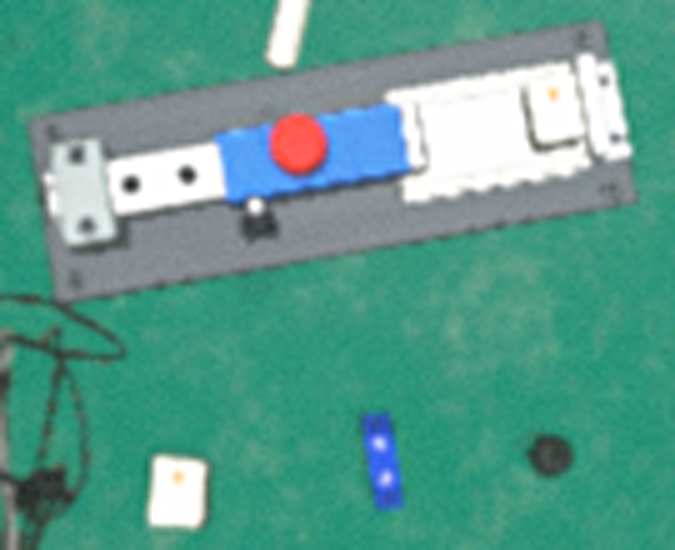

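View pics/sc0c.png

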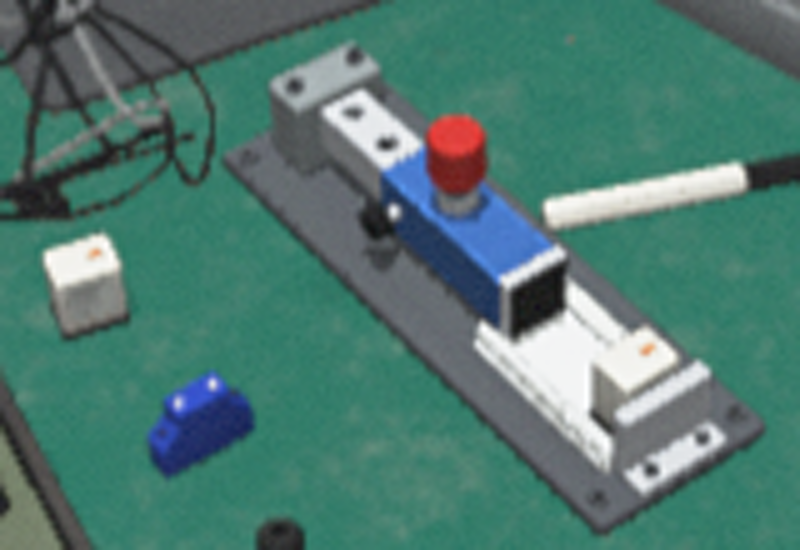

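```bash
python3 - <<'E'
from h import *
np.set_printoptions(precision=4,suppress=True)
T=pickle.load(open("top0.pkl","rb")); S=pickle.load(open("scene0.pkl","rb"))
f=lambda c,o:(np.array(c,float)+.5)/5-.5+np.array(o)
pc=f([(30,118),(603,22),(635,200),(62,300)],(200,180))
P=ray(T,pc,.011); print("plate top",P,P.mean(0)); 
print("sides",[np.linalg.norm(P[i]-P[i-1]) for i in range(4)])
ay=(P[0]+P[3]-P[1]-P[2])[:2]; print("jig y angle deg",np.degrees(np.arctan2(ay[1],ay[0])))
Q=ray(S,f([(222,158),(602,532),(764,430)],(185,165)),.011); print("scene plate (F L, F R, B R)",Q,"ctr",(Q[0]+Q[2])/2)
v=Q[0]-Q[1]; print("ang",np.degrees(np.arctan2(v[1],v[0])))
def red(d,lo=(150,)):
    a=d["image"].astype(int); m=((a[...,0]>130)&(a[...,1]<80)&(a[...,2]<80)).astype(np.uint8)
    return m
m=red(T); n,l,st,c=cv2.connectedComponentsWithStats(m[190:230,240:280]); i=1+st[1:,4].argmax(); print("knob top",c[i]+[240,190],ray(T,c[i]+[240,190],.085))
# relay top face
a=T["image"].astype(int); m=(a.min(2)>140).astype(np.uint8); m[:265]=0;m[292:]=0;m[:,:222]=0;m[:,250:]=0
k=max(cv2.findContours(m,0,2)[0],key=cv2.contourArea); R=cv2.minAreaRect(k); print(R)
B=ray(T,cv2.boxPoints(R),.0355); print(B,B.mean(0)); print([(np.linalg.norm(B[i]-B[i-1]),np.degrees(np.arctan2(*(B[i]-B[i-1])[[1,0]]))) for i in range(4)])
# scene relay top quad (crop px)
sq=f([(42,252),(106,234),(122,262),(54,283)],(185,165)); print("scene relay top",ray(S,sq,.0355),ray(S,sq,.0355).mean(0))
print("twin top (top)",ray(T,f([(555,112)],(200,180)),.0495))
print("scene twin top",ray(S,f([(636,362)],(185,165)),.0495), "knob scene",ray(S,f([(457,133)],(185,165)),.085))
print("cables,monitor",ray(T,[(208,288),(188,187)],0.0)[:, :2])
E
```

```text
plate top [[ 0.6207 -0.1164  0.011 ]
 [ 0.6631 -0.3771  0.011 ]
 [ 0.5811 -0.3897  0.011 ]
 [ 0.5381 -0.1315  0.011 ]] [ 0.6007 -0.2537  0.011 ]
sides [np.float64(0.08401858167226592), np.float64(0.2641176430298047), np.float64(0.0828941199043618), np.float64(0.2617779605007071)]
jig y angle deg 99.34894120463596
scene plate (F L, F R, B R) [[ 0.5378 -0.1304  0.011 ]
 [ 0.5814 -0.3918  0.011 ]
 [ 0.6629 -0.3779  0.011 ]] ctr [ 0.6004 -0.2542  0.011 ]
ang 99.45815647215058
knob top [260.4615 212.    ] [[ 0.5896 -0.2419  0.085 ]]
((234.5, 278.0), (14.0, 11.0), 90.0)
[[ 0.4673 -0.1717  0.0355]
 [ 0.4672 -0.1957  0.0355]
 [ 0.4368 -0.1956  0.0355]
 [ 0.437  -0.1717  0.0355]] [ 0.4521 -0.1837  0.0355]
[(np.float64(0.030344033925085893), np.float64(-0.07978204767365246)), (np.float64(0.023961001619639398), np.float64(-90.35195235107417)), (np.float64(0.030335282639521798), np.float64(179.80567825000196)), (np.float64(0.023900318895721778), np.float64(89.66848142993366))]
scene relay top [[ 0.441  -0.1716  0.0355]
 [ 0.4683 -0.1745  0.0355]
 [ 0.468  -0.1929  0.0355]
 [ 0.439  -0.1907  0.0355]] [ 0.4541 -0.1824  0.0355]
twin top (top) [[ 0.6157 -0.351   0.0495]]
scene twin top [[ 0.6183 -0.3521  0.0495]] knob scene [[ 0.6006 -0.2379  0.085 ]]
cables,monitor [[ 0.4301 -0.1216]
 [ 0.6604 -0.0737]]
```

The plate centre comes out at (0.6005, -0.254) with the jig yawed 9.4°, and the two cameras agree. The loose relay is at (0.453, -0.183), yawed about -5°. I'll move now: retract, swing past the monitor and grasp.

```bash
python3 - <<'E'
from h import *
np.set_printoptions(precision=4,suppress=True)
q0=np.array(sensors.get_qpos()); a=np.arctan2(.6143,.2794)
q=np.array(planner.ik([.39*np.cos(a),.39*np.sin(a),.24],sensors.get_eef_rot())); print(q)
manip.goto_joints(q)
q[0]+=np.radians(-22)-a; manip.goto_joints(q); print(sensors.get_time(),sensors.get_position())
o=down(np.radians(-5)); g=[.453,-.183]
o2=down(np.radians(175)); j1=planner.ik([*g,.12],o); j2=planner.ik([*g,.12],o2); print(j1,j2)
o=o if j2 is None or (j1 is not None and abs(j1[5])<abs(j2[5])) else o2
manip.move_pose([*g,.12],o); print(sensors.get_time())
print("contact",manip.line_to([*g,.034],rate=.1,contact_N=6))
effector.clamp(20); print(sensors.get_width(),sensors.get_gripper_force(),sensors.get_time(),sensors.get_position())
d=cams.get_image("scene"); pickle.dump(d,open("scene1.pkl","wb"))
manip.line_to([*g,.12],rate=.12); print(sensors.get_width(),sensors.get_time())
d=cams.get_image("scene"); d2=cams.get_image("top"); pickle.dump((d,d2),open("g1.pkl","wb"))
A=cv2.resize(d["image"][140:250,160:270,::-1],None,fx=3.6,fy=3.6,interpolation=2);B=cv2.resize(d2["image"][190:300,190:300,::-1],None,fx=3.6,fy=3.6,interpolation=2)
cv2.imwrite("pics/g1.png",np.hstack([A,B]))
E
```

```text
[ 1.0785 -0.5393  1.9932 -0.0001  1.6888 -0.0654]
3.375 [ 0.3618 -0.1456  0.24  ]
[-0.4361 -0.2444  1.9767 -0.      1.4093 -0.3489] [-0.4361 -0.2444  1.9767 -0.      1.4093  2.7927]
4.0417
contact False
0.02877999325434984 19.999633133411407 6.0667 [ 0.453 -0.183  0.034]
0.028978064153540338 6.9833
```

View pics/g1.png

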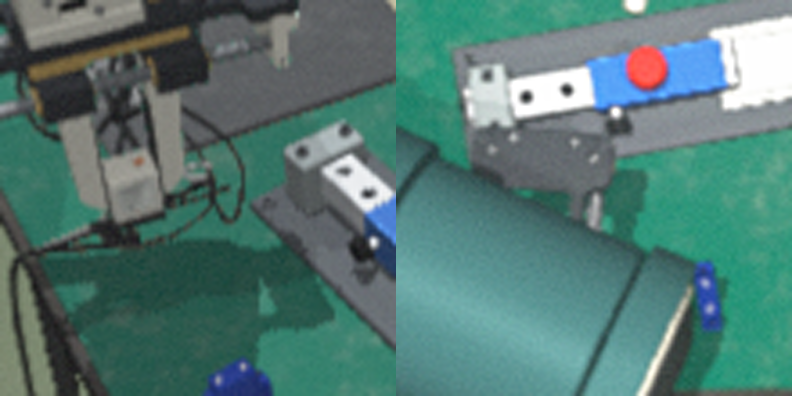

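The relay is held upright at 29 mm. Next I'll bring it over the nest and look before lowering.

```bash
cat >> h.py <<'E'
JA=np.radians(9.4); JC=np.array([.6005,-.254])
def jig(x,y): return JC+[x*np.cos(JA)-y*np.sin(JA),x*np.sin(JA)+y*np.cos(JA)]
E
python3 - <<'E'
from h import *
np.set_printoptions(precision=4,suppress=True)
o=down(JA); t=jig(0,-.071)
print(planner.ik([*t,.15],o))
manip.line_to([.453,-.183,.15],rate=.15)
manip.move_pose([*t,.15],o)
manip.line_to([*t,.066],rate=.1); print(sensors.get_time(),sensors.get_position(),t,sensors.get_width(),sensors.get_ft_force())
d=cams.get_image("scene"); d2=cams.get_image("top"); pickle.dump((d,d2),open("g2.pkl","wb"))
cv2.imwrite("pics/g2.png",cv2.resize(d["image"][195:275,265:345,::-1],None,fx=7,fy=7,interpolation=2))
E
```

```text
[-0.5237  0.1885  1.5031 -0.      1.4499 -0.6878]
9.2833 [ 0.6124 -0.3243  0.0668] [ 0.6121 -0.324 ] 0.028526011173799125 [0.2259 0.3149 0.2003]
```

View pics/g2.png

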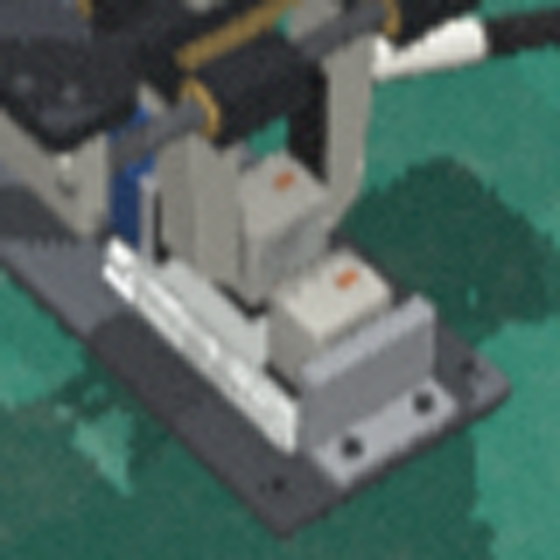

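```bash
python3 - <<'E'
from h import *
np.set_printoptions(precision=4,suppress=True)
d,d2=pickle.load(open("g2.pkl","rb"))
a=cv2.GaussianBlur(d["image"],(0,0),.6)[195:275,265:345].astype(int)
w=np.clip(a[...,0]-a[...,2]-60,0,None)*(a[...,0]>130)
ys,xs=np.nonzero(w)
def c(x0,x1,y0,y1):
    W=np.zeros_like(w);W[y0:y1,x0:x1]=w[y0:y1,x0:x1];yy,xx=np.nonzero(W);ww=W[yy,xx];return np.array([(xx*ww).sum()/ww.sum()+265,(yy*ww).sum()/ww.sum()+195])
h=c(37,45,22,30);t=c(45,55,36,44);print(h,t)
H=ray(d,h,.0683)[0];T=ray(d,t,.0495)[0]
def tojig(p): v=p[:2]-JC; return np.array([v[0]*np.cos(JA)+v[1]*np.sin(JA),-v[0]*np.sin(JA)+v[1]*np.cos(JA)])
print("LED jig: held",tojig(H),"twin",tojig(T))
E
```

```text
[nan nan] [314.3 234.2]
LED jig: held [nan nan] twin [ 0.01   -0.0971]<stdin>:8: RuntimeWarning: invalid value encountered in scalar divide
```

```bash
python3 - <<'E'
from h import *
np.set_printoptions(precision=4,suppress=True)
d,d2=pickle.load(open("g2.pkl","rb"))
def tojig(p): v=p[:2]-JC; return np.array([v[0]*np.cos(JA)+v[1]*np.sin(JA),-v[0]*np.sin(JA)+v[1]*np.cos(JA)])
f=lambda u:(np.array(u)+.5)/7-.5+[265,195]
for u,z in (((285,181),.0683),((347,277),.0495)): print(tojig(ray(d,f(u),z)[0]))
manip.hold(.1)
t=jig(0,-.071); print(sensors.get_position()-np.array([*t,.066]),sensors.get_ft_force())
E
```

```text
[ 0.0079 -0.0714]
[ 0.0098 -0.0968]
[ 0.0002 -0.0001  0.0007] [ 0.0202  0.0921 -0.0251]
```

The held relay is about 3 mm short of its twin, and about 1–2 mm off in x. I'll shift it by (+0.8, +2.5) mm and lower until contact.

```bash
python3 - <<'E'
from h import *
np.set_printoptions(precision=4,suppress=True)
t=jig(.0008,-.0685)
manip.line_to([*t,.066],rate=.05)
print(manip.line_to([*t,.0465],rate=.03,contact_N=4),sensors.get_position(),sensors.get_ft_force(),sensors.get_time())
E
```

```text
True [ 0.6123 -0.3214  0.0478] [-0.0523 -1.5049  3.1269] 10.3083
```

It touched at z = 0.0478, which is the nest floor, so I'll release, rise and look.

```bash
python3 - <<'E'
from h import *
np.set_printoptions(precision=4,suppress=True)
effector.ungrasp(); p=sensors.get_position(); manip.line_to([p[0],p[1],.15],rate=.15)
manip.hold(.1); print(sensors.get_time(),sensors.get_width())
d=cams.get_image("scene"); d2=cams.get_image("top"); pickle.dump((d,d2),open("g3.pkl","wb"))
A=cv2.resize(d["image"][185:275,255:345,::-1],None,fx=6,fy=6,interpolation=2)
cv2.imwrite("pics/g3.png",A)
E
```

```text
12.3583 0.09312041542015768
```

View pics/g3.png

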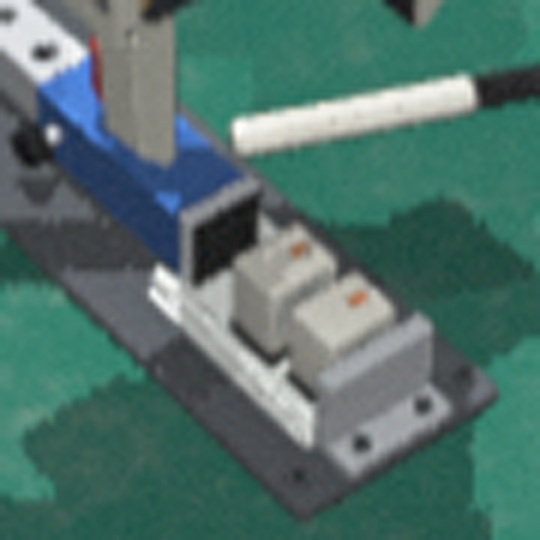

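Both relays stand level side by side in the nest, with LEDs at (299,250) and (357,300) in the crop, square and fully down. Next is the knob: grip it and lift.

```bash
python3 - <<'E'
from h import *
np.set_printoptions(precision=4,suppress=True)
k=jig(0,.014); o=down(JA)
manip.line_to([*k,.15],rate=.15)
print(manip.line_to([*k,.0765],rate=.1,contact_N=6),sensors.get_ft_force(),sensors.get_time())
effector.clamp(35); manip.hold(.1)
p=np.array(sensors.get_position()); np.save("p0.npy",p)
print("grip",sensors.get_width(),sensors.get_gripper_force(),p,k,sensors.get_ft_force())
b=np.array(k)
for dz in (.004,.0128):
    manip.line_to([*k,.0765+dz],rate=.03); manip.hold(.1)
    print(dz,sensors.get_position(),sensors.get_ft_force(),sensors.get_width())
print(sensors.get_time())
d=cams.get_image("scene");cv2.imwrite("pics/k1.png",cv2.resize(d["image"][160:260,230:330,::-1],None,fx=5,fy=5,interpolation=2))
E
```

```text
False [-0.3161  1.1126 -0.4108] 14.0417
grip 0.023019192518808566 34.999245770741254 [ 0.5989 -0.24    0.0766] [ 0.5982 -0.2402] [ 7.1354  0.6626 -2.8234]
0.004 [ 0.5988 -0.2399  0.0803] [ 7.8816  0.8213 -5.2382] 0.022923091163875732
0.0128 [ 0.5988 -0.2399  0.0889] [ 8.6266  1.3737 -6.9536] 0.023167226997279012
16.1667
```

View pics/k1.png

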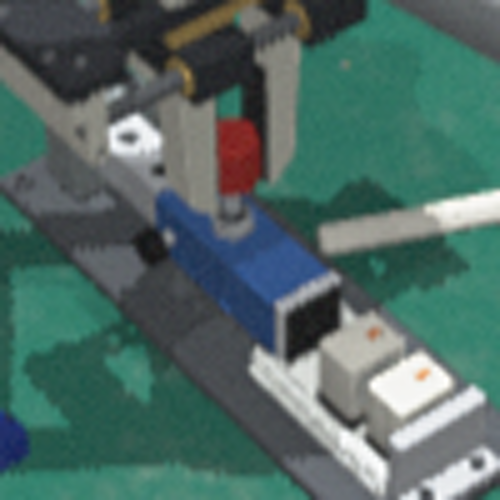

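The knob is lifted: the shaft shows below it and the spring reads 7 N. Next I'll relieve the side load, slide 25 mm and lower.

```bash
python3 - <<'E'
from h import *
np.set_printoptions(precision=4,suppress=True)
z=.0765
k=jig(.0007,.014); manip.line_to([*k,z+.0128],rate=.02)
e=jig(.0007,.014-.025); print("slide",manip.line_to([*e,z+.0128],rate=.04,contact_N=12)); manip.hold(.15)
print(sensors.get_position()-np.array([*e,z+.0128]),sensors.get_ft_force(),sensors.get_width())
for h in (.0085,.005,.002,0):
    c=manip.line_to([*e,z+h],rate=.03,contact_N=9); manip.hold(.1)
    print(h,c,sensors.get_position()-np.array([*e,z]),sensors.get_ft_force())
    if c: break
print(sensors.get_width(),sensors.get_gripper_force(),sensors.get_time())
d=cams.get_image("scene");cv2.imwrite("pics/k2.png",cv2.resize(d["image"][160:260,230:330,::-1],None,fx=5,fy=5,interpolation=2))
E
```

```text
slide False
[ 0.0001 -0.     -0.0003] [ 5.9903 -1.0085 -7.7712] 0.023279584836699705
0.0085 False [0.0001 0.0001 0.0081] [ 4.9144  0.5203 -5.7962]
0.005 False [0.0001 0.0001 0.0046] [ 5.2466  0.3037 -5.1969]
0.002 False [0.0001 0.0001 0.0016] [ 5.3277  0.1249 -4.0978]
0 False [ 0.0001 -0.0001  0.0001] [ 3.3192  0.8366 -0.3631]
0.02311624221301504 34.99980521388352 18.85
```

View pics/k2.png

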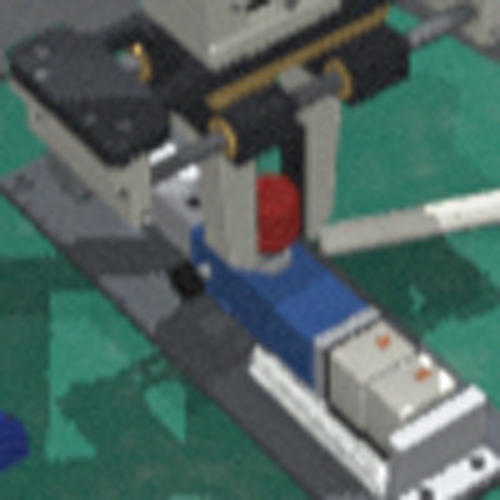

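The jaw closes in both relays, which sit flush side by side. The spring pull fell to about 0 at the home height, so the pin is in. I'll add a slight downward bias, check the force and hand in.

```bash
python3 - <<'E'
from h import *
e=jig(.0007,.014-.025); manip.line_to([*e,.0763],rate=.01); manip.hold(.3)
print(sensors.get_position(),sensors.get_ft_force(),sensors.get_gripper_force(),sensors.get_time())
print(ticket.hand_in())
E
```

```text
[ 0.60310415 -0.26476155  0.07651171] [4.55994557 1.5190658  4.14166232] 35.00079157878645 19.45
the job is handed in; nothing more can be done
None
```

The job was handed in at 19.5 s. The matching relay stands in the nest beside its twin, the blue section is one hole nearer the relays with the pin home by force reading and height, and the gripper still holds the red knob at 35 N.

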